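Lock the stone mount on the inspection stage

TASK

With closed fingertips, push the blue mount that carries the green stone along its channel until it is fully home against the red stop. Then push the orange-knobbed lever over past centre so that it snaps across and its brass tongue drops in behind the mount. Only push: do not lift or tip the mount, leave the other things where they are, and finish clear of everything.

Things in the scene. Friction and masses are not known exactly. Their poses are not given: they have to be found in the camera images.
- stage: Stage fixed to the table: dark steel plate 200 x 200 mm, top at z = 12 mm. Frame: z up, x along the channel to the stop, y to the lever's side; origin at table height on the channel's centre line; plate spans x -120..80, y -120..80. Two aluminium rails at |y| 24..36, x -100..60, tops at z = 22, guide the mount. Lever bearing: x -27..9, y 41..63, up to z = 42. Yaw within 0.4 rad.
- mount: Blue metal block 60 (x, along channel) x 45 x 40 mm tall, about 0.3 kg, with a steel holder and green faceted stone on top (74 mm in all). Loose on the plate between the rails, 1.5 mm free each side; slides on plain friction (a few N). Origin: centre of its underside, z up, x towards the stop. Starts 25 to 55 mm short of the stop.
- home (a point): Point on the plate where the mount's origin lies when it is fully home: stage (30, 0, 12) mm. The red stop that ends the channel has its face at stage x = 60 mm and is 22 mm tall above the plate.
- lever (a joint): Over-centre lever, rad: 0 = open, leaning 0.7 rad outwards (stage +y); 0.7 = upright; 1.4 = locked, leaning 0.7 rad over the channel. A spring holds it at either end and snaps it over once past upright; leaving open takes about 4 N at the knob, falling to 0 at upright.
- lever_axle (a point): Lever's axle, along stage x, at stage (-9, 52, 34) mm. The steel arm is 10 mm thick, 60 mm from axle to knob centre. A brass tongue 40 mm long, 10 mm thick, is fixed to the arm 0.87 rad round to the channel's side: nearly upright when open, level across the channel at z = 34 when locked, 4 mm behind a mount that is home (it lands on a mount that is not).
- lever_tip (a point): Centre of the lever's orange ball knob, 20 mm in diameter. When open it is at stage (-9, 91, 80) mm, upright at (-9, 52, 94), locked at (-9, 13, 80).
- spare_mount: Bystander: brass block 40 x 40 x 30 mm with a red stone, 64 mm tall in all, parked loose on the plate on the side away from the lever. Origin under its centre.
- dish: Bystander: white ceramic dish, 52 mm across, 18 mm tall, loose on the plate on the side away from the lever. Origin under its centre.
- loupe: Bystander: folded steel and black pocket loupe, 71 x 32 x 14 mm, lying on the table beyond the lever's side of the stage. Origin underneath, near its middle.
- jar: Bystander: amber glass jar with white cap, 48 mm across, 55 mm tall. Origin under its centre.
- gem_box: Bystander: black stone box 55 x 55 mm, 38 mm tall with its two stones. Origin under its centre.
- penlight: Bystander: black penlight standing on end, 32 mm across, 95 mm tall. Origin under its centre.
- tweezers: Bystander: steel tweezers lying flat, 123 x 16 x 8 mm. Origin underneath, near the middle.

How it is judged:
By the outcome, as a careful person would: the job done as asked, in the order asked, and still so for the second after the job is handed in, with the robot touching nothing.
It also fails if it takes over 42 s, if anything falls off the work surface, if the arm or the gripper's body presses on something with over 40 N, if the wrist force passes 120 N, or if a joint passes its speed limit or range.

ROBOT

A 6-joint arm with a two-finger parallel gripper is mounted at the origin on the work surface. World frame = base frame: x ahead of the robot, y to its left, z up, the work surface at z = 0. Lengths are in mm, angles in rad, forces in N, time in s.
With the tool pointing down it reaches from about 200 to 875 mm from the base axis. Payload 3.4 kg.
Tool frame: the origin (TCP) lies at the very end of the fingers, on their centre line; the grasp point (between the pads) lies 19 mm behind it; z points along the fingers, y is the line along which they close (so a half turn about z gives the same grasp; the last joint's range is limited). The gripper opens to 94 mm and grips with 3 to 60 N. Pads are 16 mm wide; open, the fingers measure 119 mm over their backs; the gripper's body (75 mm by 177 mm) begins 78 mm behind the grasp point.
Start: joints at [-1.294, 0.276, 1.505, -0, 1.361, -0.121], TCP at [222.753, -530.138, 205.493] pointing down, gripper open.
Joint ranges: [-2.89, 2.89], [-0.75, 2.08], [0.22, 2.7], [-1.18, 4.32], [0.11, 2.71], [-2.7, 2.7]. Speed limits (rad/s): [2.57, 2.57, 3.14, 3.14, 3.14, 3.14].

INTERFACE

Orientations are given as a rotation vector (axis times angle).
In Python, from workcell import ctrl gives the robot as it stands. The module is installed in compiled form; this text tells all that it offers.
- The arm moves only by the shell command python3 -m creep 'ROWS'. ROWS is JSON, one flat list of numbers, 7 for each row, row after row: the shift along the tool's x, y, z scaled (see below), then the turn, a rotation vector about the tool's x, y, z scaled (see below), then the finger opening in mm, from 0 to 94. In form: [x, y, z, ax, ay, az, fingers, x, y, z, ax, ay, az, fingers, ...]. A call has 1 to 10 rows; each row is the pose to reach, as a shift and turn from the pose commanded when the call began, along the tool's axes at that moment; what a row does not reach only later rows make up. The controller multiplies each number of a shift by 150 mm and each number of a turn by 60 degrees. A row lasts 1/12 s, in which the tool goes at most 41.7 mm and 7.16 degrees, less where a joint would pass 70% of its speed; a pose out of reach is approached as far as the arm can. A call with a number of a shift or a turn outside -1 to 1 is refused whole. A call with a gripper value outside its range is refused whole. The fingers move at their own pace and stop on an object; the grip force is fixed at half the most. Time passes only in rows, so rows that repeat a pose let the fingers close. It gives the time, the measured TCP pose, the force, the opening and the grip force at its end, in the units of the state.
- ctrl.sense(): the state, without advancing time (a new reading comes with each control period).
- ctrl.capture(name): name is "side" or "top" or "wrist"; returns a dict with "image" (480x640x3 uint8, blue, green, red), "fx", "fy", "cx", "cy" (pixels), "R" (3x3) and "t" (3): a world point X has camera coordinates R X + t. Camera axes: x right, y down, z forward; pixel columns grow to the right and rows downward; lengths in mm; the calibration is good to about 2 mm. A picture is of the moment at which its call begins. There is no depth.
- ctrl.hand_in(): hands the job in; it is judged then, once.
The state is a dict: "time": time; "q": joint angles; "qvel": joint speeds; "effort": joint torques, N m; "tcp_pos": TCP position; "orientation": TCP orientation; "ft_force": force on the tool from outside, world axes, zero at the start; "ft_torque": the same for the moment, N m; "gripper_width": opening from 0.0 (shut) to 1.0 (fully open); "grasp_force": force on a finger pad.
Only numpy, scipy, OpenCV 4.12 (cv2) and the standard library are available. Lean on these libraries where they do the work, as an engineer would, in place of code of your own. Each camera call takes 0.05 s, during which the arm holds its last target. There are 200 camera calls.

## Working session

There is one attempt and no reset: what is moved stays moved. The work goes in short steps, Python scripts to look and compute and a shell command to move; the robot and the scene stay as the last step left them, time stands still between calls to the robot, and variables do not carry over. Pictures are saved under pics/ and viewed, at most 10 in all, crops included, and the job is handed in when it is done.

```bash
mkdir -p pics; cat > h.py <<'E'
import numpy as np, cv2, pickle
from workcell import ctrl
def cap(n,f):
    c=ctrl.capture(n); cv2.imwrite(f'pics/{f}.png',c['image']); pickle.dump(c,open(f'pics/{f}.pkl','wb')); return c
def ray(c,u,v):
    R=np.array(c['R']);t=np.array(c['t'])
    d=R.T@np.array([(u-c['cx'])/c['fx'],(v-c['cy'])/c['fy'],1]); return -R.T@t,d
def plane(c,u,v,z):
    o,d=ray(c,u,v); return o+d*(z-o[2])/d[2]
def tri(c1,p1,c2,p2):
    o1,d1=ray(c1,*p1);o2,d2=ray(c2,*p2)
    s=np.linalg.lstsq(np.c_[d1,-d2],o2-o1,rcond=None)[0]
    a=o1+s[0]*d1;b=o2+s[1]*d2; return (a+b)/2,np.linalg.norm(a-b)
def proj(c,X):
    p=np.array(c['R'])@X+np.array(c['t']); return np.array([c['fx']*p[0]/p[2]+c['cx'],c['fy']*p[1]/p[2]+c['cy']])
E
python3 - <<'E'
from h import *
np.set_printoptions(precision=3,suppress=True)
for n in('top','side'):
    c=cap(n,n+'0'); print(n,c['fx'],c['cx'],c['cy'],ray(c,320,240))
print(ctrl.sense())
E
```

```text
top 470.15955645014554 317.23282006504405 243.24908258474798 (array([ 381.349,  -10.121, 1191.412]), array([ 0.151, -0.002, -0.989]))
side 436.60161432640206 321.05038577740373 234.13189664962414 (array([ 373.601, -719.262,  768.186]), array([ 0.137,  0.706, -0.695]))
{'time': 0.1, 'q': array([-1.294,  0.277,  1.506, -0.   ,  1.361, -0.121]), 'qvel': array([ 0.   , -0.001, -0.002, -0.001, -0.   , -0.   ]), 'effort': array([  0.003, -40.545, -23.778,   0.071,   0.03 ,  -0.   ]), 'tcp_pos': array([ 222.61 , -529.598,  204.707]), 'orientation': array([-3.078, -0.62 ,  0.   ]), 'ft_force': array([-0.268, -0.961,  1.416]), 'ft_torque': array([-0.02 ,  0.058, -0.009]), 'grasp_force': 0.0, 'gripper_width': 1.0021267338242046}
```

View pics/top0.png

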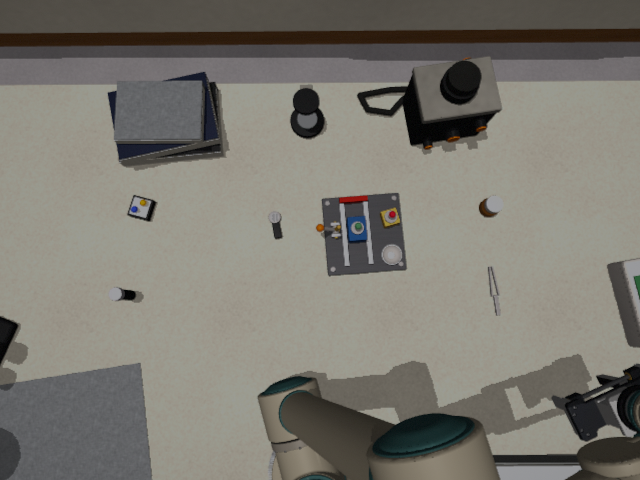

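View pics/side0.png

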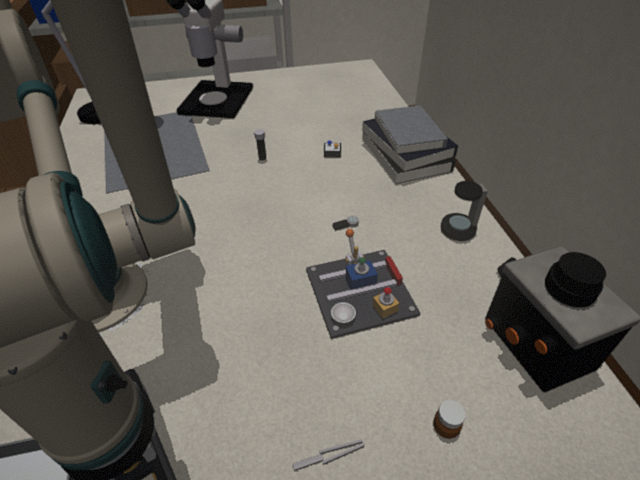

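The top view shows the stage around (363,234): red stop at (353,200), blue mount at (357,229) and orange knob at (320,228). The side view has the mount at (361,273), the stop at (394,269) and the knob at (350,232).

```bash
cat > m.py <<'E'
from h import *
import sys
np.set_printoptions(precision=2,suppress=True)
def blob(c,box,f):
    x0,y0,x1,y1=box; im=c['image'][y0:y1,x0:x1]; h=cv2.cvtColor(im,cv2.COLOR_BGR2HSV)
    m=f(h[...,0].astype(int),h[...,1].astype(int),h[...,2].astype(int)).astype(np.uint8)
    n,l,s,ce=cv2.connectedComponentsWithStats(m); 
    if n<2: return None
    k=1+np.argmax(s[1:,4]); cn=max(cv2.findContours((l==k).astype(np.uint8),0,1)[0],key=cv2.contourArea)+np.array([x0,y0])
    return ce[k]+[x0,y0],s[k,4],cn
red=lambda h,s,v:((h<4)|(h>174))&(s>170)&(v>50)
blue=lambda h,s,v:(h>100)&(h<125)&(s>130)&(v>40)
org=lambda h,s,v:(h>5)&(h<16)&(s>150)&(v>120)
grn=lambda h,s,v:(h>50)&(h<95)&(s>60)&(v>30)
dark=lambda h,s,v:(v<110)&(s<60)
E
python3 - <<'E'
from m import *
T=pickle.load(open('pics/top0.pkl','rb'));S=pickle.load(open('pics/side0.pkl','rb'))
bt=(310,185,415,285);bs=(300,220,425,340)
bxs={'stop':((335,190,372,208),(380,245,410,295),red),'mount':(bt,bs,blue),'knob':((312,218,334,240),(340,222,360,242),org),'green':((345,215,370,240),(350,255,375,280),grn),'redstone':((380,205,402,225),(378,280,400,300),red)}
for k,(a,b,f) in bxs.items():
    A=blob(T,a,f);B=blob(S,b,f)
    print(k,A and (A[0],A[1]),B and (B[0],B[1]), A and B and tri(T,A[0],S,B[0]))
for c,b in((T,bt),(S,bs)):
    A=blob(c,b,dark); ap=cv2.approxPolyDP(cv2.convexHull(A[2]),5,True)[:,0]; print(A[1]); 
    P=np.array([plane(c,*p,12) for p in ap]);print(np.c_[ap,P])
big=[cv2.resize(T['image'][185:285,310:415],None,fx=5.5,fy=5.5,interpolation=3)]
cv2.imwrite('pics/tc.png',big[0])
E
```

```text
stop (array([352.85, 198.85]), np.int32(150)) (array([387.47, 289.58]), np.int32(19)) (array([667.86, -99.25, -40.  ]), np.float64(26.264086380472847))
mount (array([356.02, 228.73]), np.int32(290)) (array([369.18, 263.45]), np.int32(11)) (array([ 591.53, -101.59,   64.76]), np.float64(20.43864667244751))
knob (array([319.39, 227.29]), np.int32(28)) (array([349.5, 231.5]), np.int32(20)) (array([581.5 , -10.78,  82.55]), np.float64(1.0780582351272425))
green (array([357.8 , 225.67]), np.int32(30)) (array([362.07, 259.93]), np.int32(30)) (array([ 585.2 , -102.87,   81.57]), np.float64(1.0440096466552715))
redstone (array([391.89, 213.89]), np.int32(27)) (array([387.47, 289.58]), np.int32(19)) (array([ 615.42, -186.66,   72.96]), np.float64(1.0055487912847727))
4042
[[ 398.    193.    683.46 -213.57   12.  ]
 [ 406.    268.    489.84 -228.1    12.  ]
 [ 329.    275.    473.06  -34.44   12.  ]
 [ 322.    199.    668.63  -17.92   12.  ]]
4042
[[ 386.    263.    658.14  -62.53   12.  ]
 [ 419.    315.    678.78 -220.12   12.  ]
 [ 331.    338.    485.6  -234.53   12.  ]
 [ 306.    268.    471.46  -36.19   12.  ]
 [ 346.    257.    571.32  -22.63   12.  ]]
```

View pics/tc.png

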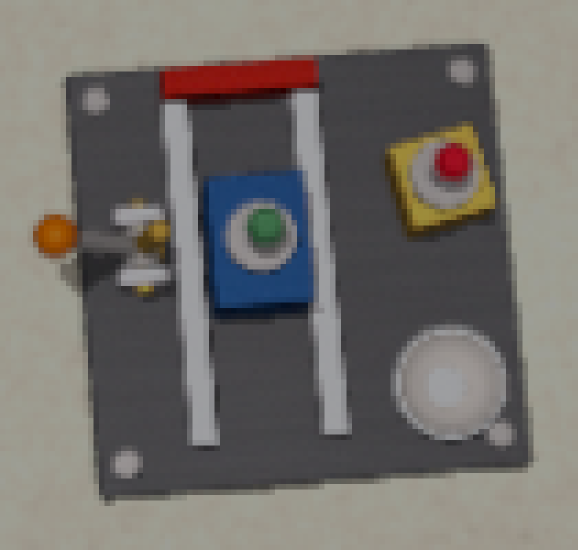

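Stage origin is about (597,-102) with yaw about 0.08. The knob triangulates to (581.5,-10.8,82.5), against a predicted (581,-12,80), so the fit agrees. The mount is about 42 mm short. Next I close the fingers and move above the rear of the channel, then look with the wrist camera.

```bash
cat > go.py <<'E'
# usage: go.py sx sy z  (stage coords mm, world z) -> needed shift/turn in move units
from h import *
import sys, json, os
from scipy.spatial.transform import Rotation as Ro
st=json.load(open('stage.json')); ox,oy,yaw=st
sx,sy,z=map(float,sys.argv[1:4]); s=ctrl.sense()
Rt=Ro.from_rotvec(s['orientation']); c,si=np.cos(yaw),np.sin(yaw)
P=np.array([ox+c*sx-si*sy,oy+si*sx+c*sy,z]); G=Ro.from_euler('z',yaw)*Ro.from_rotvec([np.pi,0,0])
d=Rt.inv().apply(P-s['tcp_pos'])/150; w=np.degrees((Rt.inv()*G).as_rotvec())/60
q=s['tcp_pos']-[ox,oy,0]
print('now stage',np.round([c*q[0]+si*q[1],-si*q[0]+c*q[1],q[2]],1),'t',s['time'],'F',np.round(s['ft_force'],1)); print('shift',np.round(d,3),'turn',np.round(w,4))
E
echo '[597.1,-102.0,0.08]'>stage.json; python3 go.py -75 0 205
```

```text
now stage [-407.5 -396.3  204.7] t 0.1 F [-0.3 -1.   1.4]
shift [ 2.931e+00 -1.817e+00  2.000e-03] turn [-1.600e-03  1.000e-04  3.035e-01]
```

```bash
python3 -m creep '[0.2,-0.12,0,0,0,0,0, 0.4,-0.25,0,0,0,0,0, 0.6,-0.37,0,0,0,0,0, 0.8,-0.5,0,0,0,0,0, 1,-0.62,0,0,0,0,0, 1,-0.62,0,0,0,0,0]'; python3 -m creep '[0.2,-0.12,0,0,0,0,0, 0.4,-0.25,0,0,0,0,0, 0.6,-0.37,0,0,0,0,0, 0.8,-0.5,0,0,0,0,0, 1,-0.62,0,0,0,0,0, 1,-0.62,0,0,0,0,0]'; python3 -m creep '[0.2,-0.12,0,0,0,0.06,0, 0.4,-0.25,0,0,0,0.12,0, 0.6,-0.37,0,0,0,0.18,0, 0.8,-0.5,0,0,0,0.24,0, 0.93,-0.57,0,0,0,0.3,0, 0.93,-0.57,0,0,0,0.3,0,0.93,-0.57,0,0,0,0.3,0]'; python3 go.py -75 0 205; python3 -c "
from h import *
c=cap('wrist','w1');print(ray(c,320,240))"
```

```text
time: 0.6
tcp_pos: [327.4, -380.7, 205.3]
orientation: [-3.074, -0.627, -0.004]
ft_force: [-0.1, 0.0, 0.2]
gripper_width: 0.609
grasp_force: 0.0
time: 1.1
tcp_pos: [429.8, -238.0, 205.3]
orientation: [-3.075, -0.628, -0.004]
ft_force: [-1.2, 0.2, -0.2]
gripper_width: 0.188
grasp_force: 0.0
time: 1.68
tcp_pos: [522.7, -109.9, 204.9]
orientation: [3.138, 0.136, -0.002]
ft_force: [-0.4, -0.2, -0.2]
gripper_width: 0.006
grasp_force: 0.0
now stage [-74.8  -1.9 204.9] t 1.6833 F [-0.4 -0.2 -0.2]
shift [-0.002 -0.013 -0.   ] turn [0.0007 0.0014 0.0062]
(array([ 594.17349272, -102.75987035,  383.6271992 ]), array([-0.23388256, -0.02184459, -0.9720725 ]))
```

View pics/w1.png

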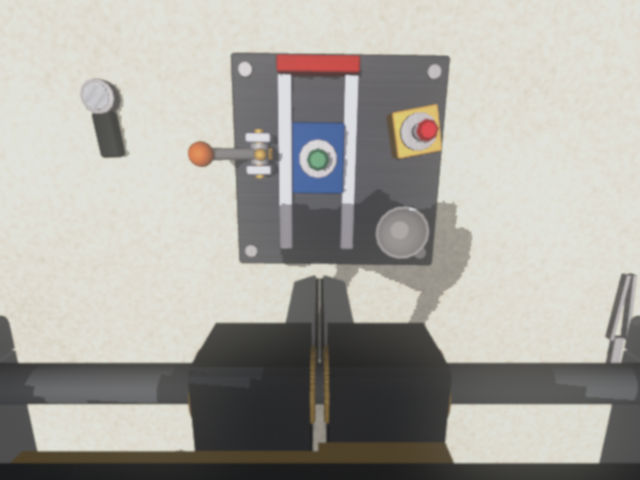

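The wrist view shows the plate corners near (232,53), (448,56), (434,264) and (239,262), with the stop at (318,63), the mount spanning (292..345,122..193) and the knob at (201,154). I refine the stage pose from this view.

```bash
python3 - <<'E'
from m import *
W=pickle.load(open('pics/w1.pkl','rb'));T=pickle.load(open('pics/top0.pkl','rb'));S=pickle.load(open('pics/side0.pkl','rb'))
A=blob(W,(215,40,460,272),lambda h,s,v:(v<125)&(s<90));hull=cv2.convexHull(A[2])
ap=cv2.approxPolyDP(hull,8,True)[:,0];P=np.array([plane(W,*p,12) for p in ap]);print(A[1]);print(np.c_[ap,P])
for k,b,f,z in(('stop',(260,45,380,80),red,34),('mount',(270,105,365,205),blue,52)):
    A=blob(W,b,f);r=cv2.boxPoints(cv2.minAreaRect(A[2]));print(k,A[0],A[1]);print(np.c_[r,[plane(W,*p,z) for p in r]])
A=blob(W,(180,135,225,175),org);K=blob(T,(312,218,334,240),org);k=A[0]
print('knob',A[0],tri(W,k,T,K[0]),tri(W,k,S,(349.5,231.5)))
g=blob(W,(300,140,340,180),grn);gt=blob(T,(345,215,370,240),grn);gs=blob(S,(350,255,375,280),grn)
print('green',g[0],tri(W,g[0],T,gt[0]),tri(W,g[0],S,gs[0]))
E
```

```text
26606
[[ 233.     54.    669.64  -18.17   12.  ]
 [ 448.     58.    682.98 -211.54   12.  ]
 [ 430.    264.    489.21 -225.95   12.  ]
 [ 241.    261.    475.69  -32.27   12.  ]]Traceback (most recent call last):
  File "<stdin>", line 6, in <module>
TypeError: 'NoneType' object is not subscriptable
```

```bash
echo '[597.8,-101.0,0.073]'>stage.json; python3 - <<'E'
from m import *
W=pickle.load(open('pics/w1.pkl','rb'));T=pickle.load(open('pics/top0.pkl','rb'));S=pickle.load(open('pics/side0.pkl','rb'))
ox,oy,y=597.8,-101,.073
def stg(p): q=np.array(p)-[ox,oy,0];c,s=np.cos(y),np.sin(y);return np.array([c*q[0]+s*q[1],-s*q[0]+c*q[1],q[2]])
red=lambda h,s,v:((h<8)|(h>172))&(s>120)&(v>50)
blue=lambda h,s,v:(h>100)&(h<125)&(s>110)&(v>30)
org=lambda h,s,v:(h>3)&(h<18)&(s>110)&(v>90)
grn=lambda h,s,v:(h>40)&(h<95)&(s>60)&(v>30)
for k,b,f,z in(('stop',(260,45,380,80),red,34),('mount',(270,105,365,205),blue,52)):
    A=blob(W,b,f);r=cv2.boxPoints(cv2.minAreaRect(A[2]));print(k,A[0],A[1]);print(np.c_[r,[stg(plane(W,*p,z)) for p in r]])
def t(a,p,b,q): X,e=tri(a,p,b,q); return stg(X),round(e,1)
A=blob(W,(180,135,225,175),org);K=blob(T,(312,218,334,240),org);k=A[0]
print('knob',k,t(W,k,T,K[0]),t(W,k,S,(349.5,231.5)))
g=blob(W,(300,140,340,180),grn);gt=blob(T,(345,215,370,240),grn);gs=blob(S,(350,255,375,280),grn)
print('green',g[0],t(W,g[0],T,gt[0]),t(W,g[0],S,gs[0]))
E
python3 go.py -75 0 125
```

```text
stop [317.83  63.09] 1351
[[276.73  70.61  60.34  35.85  34.  ]
 [277.04  54.11  73.26  35.4   34.  ]
 [359.23  55.63  72.98 -34.25  34.  ]
 [358.92  72.13  60.04 -34.5   34.  ]]
mount [317.32 156.81] 2168
[[293.   123.    16.64  20.88  52.  ]
 [343.   123.    17.18 -20.99  52.  ]
 [343.   192.   -40.41 -22.63  52.  ]
 [293.   192.   -40.98  21.1   52.  ]]
knob [199.83 153.47] (array([-9.08, 90.71, 83.12]), np.float64(0.9)) (array([-9.31, 91.8 , 81.51]), np.float64(1.3))
green [317.63 159.19] (array([-12.07,  -0.62,  82.03]), np.float64(0.9)) (array([-12.35,  -0.03,  80.3 ]), np.float64(0.9))
now stage [-76.1  -4.  205. ] t 1.7333 F [-0.5  0.2 -0.2]
shift [ 0.009 -0.027  0.533] turn [0.0008 0.0016 0.0115]
```

Every feature matches its stated geometry: stop face at 60, rear of the mount about -42, knob at (-9,91,82). Now I align and descend behind the mount.

```bash
python3 -m creep '[0.009,-0.027,0.15,0,0,0.011,0, 0.009,-0.027,0.35,0,0,0.011,0, 0.009,-0.027,0.55,0,0,0.011,0, 0.009,-0.027,0.75,0,0,0.011,0, 0.009,-0.027,0.8,0,0,0.011,0, 0.009,-0.027,0.8,0,0,0.011,0]'; python3 go.py -75 0 28
```

```text
time: 2.23
tcp_pos: [521.1, -106.3, 83.4]
orientation: [-3.138, -0.111, 0.009]
ft_force: [-1.0, -0.4, 0.6]
gripper_width: 0.009
grasp_force: 0.0
now stage [-76.9   0.3  83.4] t 2.2333 F [-1.  -0.4  0.6]
shift [0.015 0.003 0.369] turn [-0.0016  0.0053 -0.0022]
```

```bash
python3 -m creep '[0,0,0.15,0,0,0,0, 0,0,0.28,0,0,0,0, 0,0,0.35,0,0,0,0, 0,0,0.365,0,0,0,0, 0,0,0.365,0,0,0,0]'; python3 go.py -6 0 28
```

```text
time: 2.65
tcp_pos: [524.4, -106.4, 31.7]
orientation: [3.139, 0.112, 0.002]
ft_force: [-0.5, -0.6, 0.2]
gripper_width: 0.008
grasp_force: 0.0
now stage [-73.6  -0.1  31.7] t 2.65 F [-0.5 -0.6  0.2]
shift [ 0.45  -0.001  0.025] turn [ 0.0008 -0.0012 -0.0014]
```

```bash
python3 -m creep '[0.05,0,0.015,0,0,0,0, 0.09,0,0.02,0,0,0,0, 0.12,0,0.02,0,0,0,0, 0.15,0,0.02,0,0,0,0, 0.17,0,0.02,0,0,0,0, 0.19,0,0.02,0,0,0,0, 0.21,0,0.02,0,0,0,0, 0.23,0,0.02,0,0,0,0, 0.25,0,0.02,0,0,0,0, 0.25,0,0.02,0,0,0,0]'; python3 go.py -8 0 28;python3 -c "
from h import *
c=cap('wrist','w2')"
```

```text
time: 3.48
tcp_pos: [562.2, -102.7, 27.7]
orientation: [3.139, 0.113, 0.002]
ft_force: [-1.8, 0.6, -0.2]
gripper_width: 0.004
grasp_force: 0.3
now stage [-35.6   0.9  27.7] t 3.4833 F [-1.8  0.6 -0.2]
shift [ 0.184  0.006 -0.002] turn [ 0.0001 -0.0012 -0.0009]
```

View pics/w2.png

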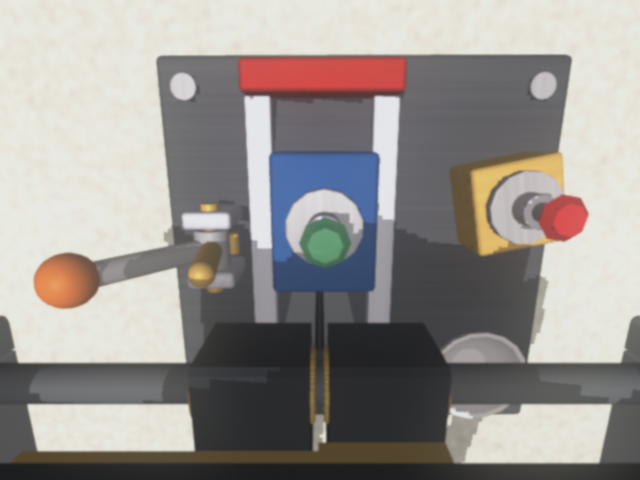

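The mount is in contact with the fingers and square in the channel: front edge at row 153, stop edge at row 93. I keep pushing and watch the force.

```bash
python3 -m creep '[0.02,0.003,0,0,0,0,0, 0.04,0.006,0,0,0,0,0, 0.06,0.006,0,0,0,0,0, 0.08,0.006,0,0,0,0,0, 0.1,0.006,0,0,0,0,0, 0.12,0.006,0,0,0,0,0, 0.14,0.006,0,0,0,0,0, 0.155,0.006,0,0,0,0,0, 0.165,0.006,0,0,0,0,0, 0.165,0.006,0,0,0,0,0]'; python3 go.py -8 0 28; python3 -m creep '[0.007,0,0,0,0,0,0, 0.014,0,0,0,0,0,0, 0.014,0,0,0,0,0,0]'; python3 go.py -8 0 28
```

```text
time: 4.37
tcp_pos: [586.6, -101.9, 27.7]
orientation: [3.139, 0.113, 0.001]
ft_force: [-0.2, 0.2, -0.2]
gripper_width: 0.002
grasp_force: 0.3
now stage [-11.2  -0.   27.7] t 4.3667 F [-0.2  0.2 -0.2]
shift [ 0.022 -0.    -0.002] turn [ 0.0002 -0.0008 -0.0008]
time: 4.62
tcp_pos: [587.1, -101.8, 27.7]
orientation: [3.139, 0.114, -0.003]
ft_force: [-3.0, -0.1, 1.2]
gripper_width: 0.003
grasp_force: 1.8
now stage [-10.7   0.   27.7] t 4.6167 F [-3.  -0.1  1.2]
shift [ 0.018  0.    -0.002] turn [ 0.0001  0.0017 -0.0006]
```

```bash
python3 -m creep '[0.007,0,0,0,0,0,0, 0.014,0,0,0,0,0,0, 0.014,0,0,0,0,0,0,0.014,0,0,0,0,0,0]'; python3 go.py -8 0 28; python3 -m creep '[0.007,0,0,0,0,0,0, 0.014,0,0,0,0,0,0, 0.014,0,0,0,0,0,0,0.014,0,0,0,0,0,0]'; python3 go.py -8 0 28
```

```text
time: 4.95
tcp_pos: [587.1, -101.7, 27.7]
orientation: [3.139, 0.114, -0.009]
ft_force: [-7.6, -2.3, 5.0]
gripper_width: 0.004
grasp_force: 3.9
now stage [-10.7   0.   27.7] t 4.95 F [-7.6 -2.3  5. ]
shift [ 0.018  0.    -0.002] turn [-0.0001  0.0054 -0.0003]
time: 5.28
tcp_pos: [587.1, -101.8, 27.8]
orientation: [3.139, 0.115, -0.015]
ft_force: [-10.5, -2.5, 8.1]
gripper_width: 0.002
grasp_force: 5.8
now stage [-10.7   0.   27.8] t 5.2833 F [-10.5  -2.5   8.1]
shift [ 0.018  0.    -0.002] turn [-0.0002  0.0092  0.0002]
```

The force rises with no further motion, so the mount has met a hard stop. I back off and check the gap.

```bash
python3 -m creep '[-0.03,0,0,0,0,0,0, -0.1,0,0,0,0,0,0, -0.2,0,0,0,0,0,0, -0.3,0,0,0,0,0,0, -0.3,0,0,0,0,0,0, -0.3,0,-0.2,0,0,0,0, -0.3,0,-0.4,0,0,0,0, -0.3,0,-0.6,0,0,0,0, -0.3,0,-0.8,0,0,0,0, -0.3,0,-0.8,0,0,0,0]'; python3 go.py -9 132 150; python3 - <<'E'
from m import *
c=cap('wrist','w3');t=cap('top','t3')
cv2.imwrite('pics/w3c.png',cv2.resize(c['image'][20:320,140:540],None,fx=2,fy=2))
ox,oy,y=597.8,-101,.073
def stg(p): q=np.array(p)-[ox,oy,0];k,s=np.cos(y),np.sin(y);return np.array([k*q[0]+s*q[1],-s*q[0]+k*q[1],q[2]])
grn=lambda h,s,v:(h>40)&(h<95)&(s>60)&(v>30)
blue=lambda h,s,v:(h>100)&(h<125)&(s>110)&(v>30)
red=lambda h,s,v:((h<8)|(h>172))&(s>120)&(v>50)
g=blob(c,(250,20,400,280),grn)
print('green z81',g[0],stg(plane(c,*g[0],81)))
for f,z in((blue,52),(red,34)):
    b=blob(c,(230,20,420,280),f);r=cv2.boxPoints(cv2.minAreaRect(b[2]));print(np.c_[r,[stg(plane(c,*p,z)) for p in r]])
E
```

```text
time: 6.12
tcp_pos: [552.9, -106.0, 154.4]
orientation: [3.135, 0.113, 0.023]
ft_force: [1.0, -0.5, 0.2]
gripper_width: 0.002
grasp_force: 0.0
now stage [-45.1  -1.7 154.4] t 6.1167 F [ 1.  -0.5  0.2]
shift [ 0.24  -0.892  0.028] turn [ 0.0049 -0.0136 -0.0009]
green z81 [318.82 144.87] [30.06 -0.81 81.  ]
[[289.   105.    58.04  20.11  52.  ]
 [348.   105.    58.   -21.54  52.  ]
 [348.   186.     1.26 -22.45  52.  ]
 [289.   186.     1.34  21.23  52.  ]]
[[270.    87.    72.88  35.27  34.  ]
 [363.    87.    72.82 -33.87  34.  ]
 [363.   104.    60.87 -34.17  34.  ]
 [270.   104.    60.94  35.64  34.  ]]
```

View pics/w3c.png

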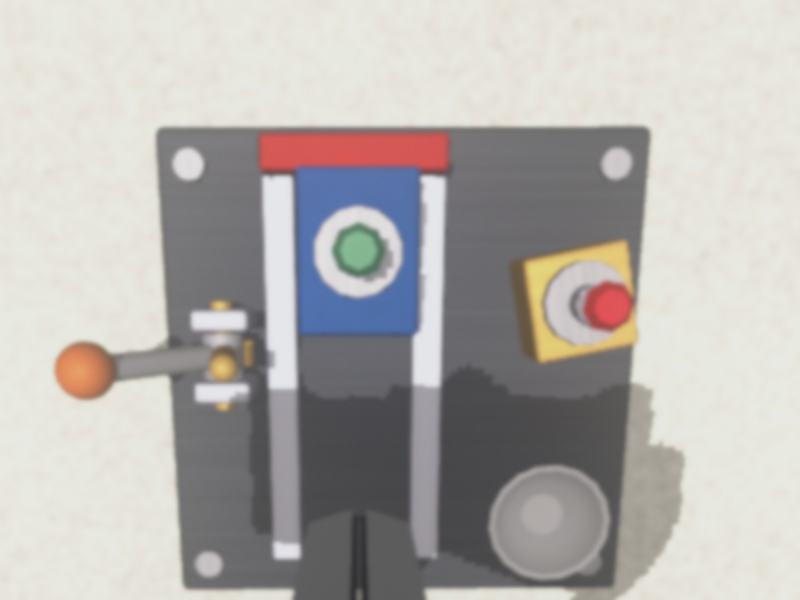

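The mount is home: the stone is at stage x = 30.06 and the blue block's front (crop row 167) sits against the stop. Now I move to the outer side of the lever.

```bash
python3 -m creep '[0.06,-0.2,0,0,0,0,0, 0.12,-0.4,0,0,0,0,0, 0.18,-0.6,0,0,0,0,0, 0.24,-0.8,0,0,0,0,0, 0.24,-0.89,0,0,0,0,0, 0.24,-0.89,0,0,0,0,0, 0.24,-0.89,0.2,0,0,0,0, 0.24,-0.89,0.4,0,0,0,0, 0.24,-0.89,0.53,0,0,0,0, 0.24,-0.89,0.53,0,0,0,0]'; python3 -m creep '[0,0,0,0,0,0,0]'; python3 go.py -9 68 72
```

```text
time: 7.05
tcp_pos: [569.2, 29.8, 63.4]
orientation: [-3.14, -0.112, 0.016]
ft_force: [-0.0, -0.7, -0.0]
gripper_width: 0.003
grasp_force: 0.0
time: 7.13
tcp_pos: [572.4, 29.9, 66.9]
orientation: [3.139, 0.112, -0.005]
ft_force: [-0.0, 0.2, 0.9]
gripper_width: 0.005
grasp_force: 0.0
now stage [-15.8 132.4  66.9] t 7.1333 F [-0.   0.2  0.9]
shift [ 0.046  0.429 -0.034] turn [ 0.0002  0.0033 -0.0017]
```

```bash
python3 -m creep '[0.035,0.03,0,0,0,0,0, 0.04,0.07,0,0,0,0,0, 0.04,0.1,0,0,0,0,0, 0.04,0.13,0,0,0,0,0, 0.04,0.16,0,0,0,0,0, 0.04,0.19,0,0,0,0,0, 0.04,0.22,0,0,0,0,0, 0.04,0.25,0,0,0,0,0]'; python3 go.py -9 68 72; python3 -m creep '[0,0.03,0,0,0,0,0, 0,0.06,0,0,0,0,0, 0,0.09,0,0,0,0,0, 0,0.12,0,0,0,0,0, 0,0.12,0,0,0,0,0]'; python3 go.py -9 68 72;  python3 -c "
from h import *
c=cap('wrist','w4')"
```

```text
time: 7.8
tcp_pos: [582.8, 5.5, 72.8]
orientation: [-3.118, -0.101, -0.006]
ft_force: [-5.2, 33.2, 32.7]
gripper_width: 0.004
grasp_force: 17.5
now stage [ -7.2 107.3  72.8] t 7.8 F [-5.2 33.2 32.7]
shift [-0.01   0.262 -0.   ] turn [-0.0207 -0.0045 -0.0077]
time: 8.22
tcp_pos: [583.9, -24.8, 68.8]
orientation: [3.139, 0.113, 0.002]
ft_force: [0.1, 0.8, 0.9]
gripper_width: 0.006
grasp_force: 0.4
now stage [-8.3 77.  68.8] t 8.2167 F [0.1 0.8 0.9]
shift [-0.005  0.06  -0.022] turn [ 0.001  -0.0011 -0.0011]
```

View pics/w4.png

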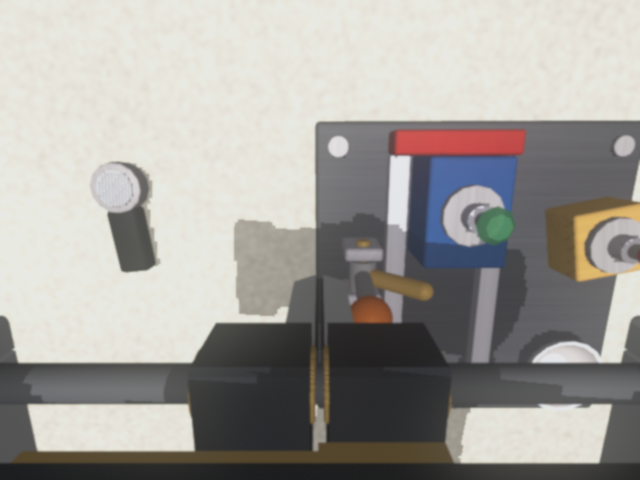

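The lever is now near upright, with the knob at (371,315) against the fingers and the tongue swinging in at (405,285). I continue past centre.

```bash
python3 -m creep '[0,0.02,0,0,0,0,0, 0,0.04,0,0,0,0,0, 0,0.06,0,0,0,0,0, 0,0.08,0,0,0,0,0, 0,0.1,0,0,0,0,0, 0,0.1,0,0,0,0,0]'; python3 go.py -9 132 72;  python3 -c "
from h import *
c=cap('wrist','w5')"
```

```text
time: 8.77
tcp_pos: [584.7, -39.7, 68.0]
orientation: [3.139, 0.112, -0.0]
ft_force: [0.2, -0.1, -0.2]
gripper_width: 0.001
grasp_force: 0.0
now stage [-8.6 62.1 68. ] t 8.7667 F [ 0.2 -0.1 -0.2]
shift [-0.003 -0.466 -0.027] turn [ 0.0005  0.0003 -0.0014]
```

View pics/w5.png

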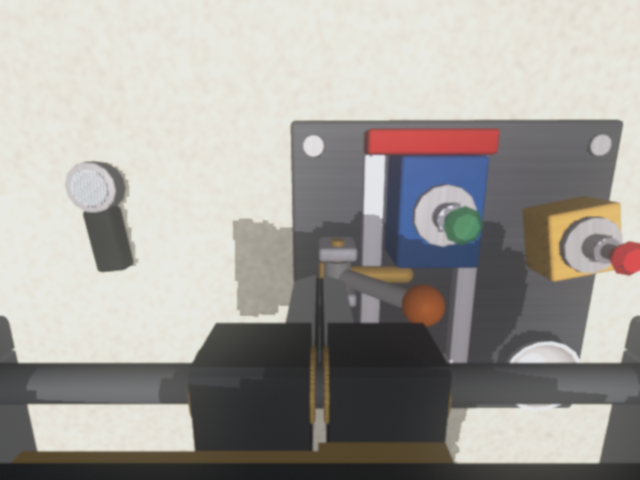

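The lever has snapped over: the knob is at (423,305), over the channel, and the tongue lies behind the mount at (385,274). I retreat outwards, rise and check from above.

```bash
python3 -m creep '[0,-0.1,0,0,0,0,0, 0,-0.25,0,0,0,0,0, 0,-0.4,0,0,0,0,0, 0,-0.4,-0.2,0,0,0,0, 0,-0.4,-0.45,0,0,0,0, 0,-0.4,-0.7,0,0,0,0, 0,-0.4,-0.9,0,0,0,0, 0,-0.4,-0.9,0,0,0,0]'; python3 -m creep '[-0.1,0.2,0,0,0,0,0, -0.2,0.4,0,0,0,0,0, -0.3,0.6,0,0,0,0,0, -0.4,0.8,0,0,0,0,0, -0.4,0.8,0,0,0,0,0, -0.4,0.8,0,0,0,0,0]'; python3 - <<'E'
from m import *
c=cap('wrist','w6');t=cap('top','t6');s=cap('side','s6')
ox,oy,y=597.8,-101,.073
def stg(p): q=np.array(p)-[ox,oy,0];k,s=np.cos(y),np.sin(y);return np.array([k*q[0]+s*q[1],-s*q[0]+k*q[1],q[2]])
org=lambda h,s,v:(h>3)&(h<14)&(s>140)&(v>90)
grn=lambda h,s,v:(h>40)&(h<95)&(s>60)&(v>30)
for n,f in(('knob',org),('green',grn)):
    a=blob(c,(200,20,420,300),f);b=blob(s,(345,220,400,290),f)
    X,e=tri(c,a[0],s,b[0]);print(n,a[0],b[0],a[1],b[1],stg(X),e)
cv2.imwrite('pics/w6c.png',np.vstack([c['image'][20:310,:],cv2.resize(s['image'][215:345,290:440],None,fx=2,fy=2)[:, :300].repeat(1,0) if 0 else np.hstack([cv2.resize(s['image'][215:345,280:440],None,fx=2,fy=2),cv2.resize(t['image'][165:295,260:420],None,fx=2,fy=2)])]))
print(ctrl.sense()['tcp_pos'],ctrl.sense()['time'])
E
```

```text
time: 9.48
tcp_pos: [584.4, 21.0, 210.3]
orientation: [3.138, 0.114, 0.021]
ft_force: [0.2, -0.2, 0.3]
gripper_width: -0.001
grasp_force: 0.0
time: 9.98
tcp_pos: [528.3, -104.1, 202.7]
orientation: [-3.139, -0.108, 0.001]
ft_force: [0.6, 0.8, 0.3]
gripper_width: 0.008
grasp_force: 0.0
knob [304.98 163.33] [360.9  255.26] 389 42 [-9.48 14.42 79.54] 1.3662837894935815
green [323.86 110.27] [380.38 256.  ] 302 29 [29.83 -0.51 80.2 ] 0.9921802768330978
[ 529.37 -102.04  202.89] 10.1333
```

View pics/w6c.png

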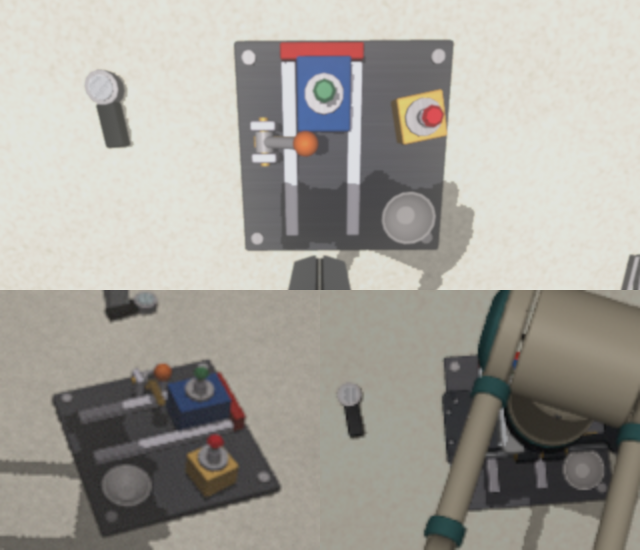

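The knob is at (-9.5,14.4,79.5), which is the locked position. The stone is at x = 29.8, still home. The bystanders are undisturbed and the arm is clear, about 115 mm above everything.

```bash
python3 -m creep '[0,0,0,0,0,0,0, 0,0,0,0,0,0,0]'; python3 -c "
from workcell import ctrl
print(ctrl.hand_in())"
```

```text
time: 10.3
tcp_pos: [529.5, -101.9, 203.0]
orientation: [-3.139, -0.116, 0.0]
ft_force: [0.6, 0.0, 0.2]
gripper_width: 0.007
grasp_force: 0.0
the job is handed in; nothing more can be done
None
```

The job is handed in at about 10.3 s: the mount measured home against the red stop (x = 29.8 mm, target 30), the lever snapped across to its locked position with the tongue behind the mount, the stage bystanders and loupe looked unmoved, and the arm finished clear (the push on the lever briefly read about 47 N at the wrist, limit 120 N).

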